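Close the battery bay of the laboratory balance

TASK

The battery bay in the sloping back of the laboratory balance is open. Take the cream cover with the blue lip, hook its lip under the blue ledge at the bay's lower edge, then swing its upper edge down until the cover lies fully home, flat on its seat in the bay, and let go. Leave the dark grey blank cover where it lies.

Things in the scene. Friction and masses are not known exactly. Their poses are not given: they have to be found in the camera images.
- cover: Right cover, loose, flat on the bench: cream plate 108 (its x) by 100 (y) by 12 mm, 0.1 to 0.2 kg. Origin at the centre of the plate's underside, z up, -x towards the lip. For gripping, a blue rib stands on the plate's middle, 14 mm thick along x, 60 long along y, from 12 to 42 mm above the underside. With its lip it is too long to be laid in the bay flat; closed, it stays by its own weight.
- cover_lip (a point): Mid free end of the cover's lip, on its underside, (-80, 0, 0) mm in the cover's frame, same axes. The blue lip is a flat tongue 6 mm thick, 84 mm wide, underside level with the plate's, sticking out 26 mm past the plate's -x edge. With the cover closed the lip reaches 8 to 26 mm under the ledge.
- bay: Open bay in the fixed cream balance's back, black cells in it. Origin mid-width on the grey seat below the ledge's edge; x up the slope (8 deg, towards the robot), z off the seat. Blue ledge over a pocket, x -34 (end wall) to 0 mm, underside 16, top 21 mm above the seat. Opening x 0 to 126 (stop wall), y -62 to 62 mm (cheeks); walls 14 mm high. Cells lie below the seat. Steel pan uphill.
- blank: Bystander, not to be used: dark grey blank cover with black rib, same size of plate and rib as the right cover but no lip, 0.2 kg. Origin at the centre of its underside.

How it is judged:
On the way:
1. the cover's lip is under the ledge while its upper edge is still raised (x of cover_lip in the frame of bay below -0.003 m and z of cover_lip in the frame of bay between -0.006 and 0.014 m and y of cover_lip in the frame of bay between -0.03 and 0.03 m and angle between the z axis of cover and the z axis of bay, either way round above 0.07 rad), for 0.05 s.
At the end, for the whole second after the job is handed in: Cover at rest in the bay: lip at least 4 mm under the ledge and its end less than 6 mm off the seat, origin within 5 mm of the seat's plane and 18 mm of the bay's mid line, flat on the seat within 0.06 rad, turned from the bay's length by less than 0.25 rad (x of cover_lip in the frame of bay below -0.004 m and z of cover_lip in the frame of bay below 0.006 m and z of cover in the frame of bay between -0.005 and 0.005 m and y of cover in the frame of bay between -0.018 and 0.018 m and angle between the z axis of cover and the z axis of bay, either way round below 0.06 rad and angle between the x axis of cover and the x axis of bay, either way round below 0.25 rad and linear speed of cover below 0.02 m/s); the robot touches nothing.
It fails at once if the dark grey blank cover is moved by more than 40 mm (distance of blank from where it was at the start of the episode above 0.04 m).
It also fails if it takes over 48 s, if anything falls off the work surface, if the arm or the gripper's body presses on something with over 40 N, if the wrist force passes 120 N, or if a joint passes its speed limit or range.

ROBOT

A 6-joint arm with a two-finger parallel gripper is mounted at the origin on the work surface. World frame = base frame: x ahead of the robot, y to its left, z up, the work surface at z = 0. Lengths are in m, angles in rad, forces in N, time in s.
With the tool pointing down it reaches from about 0.35 to 0.975 m from the base axis. Payload 4.9 kg.
Tool frame: the origin (TCP) lies at the very end of the fingers, on their centre line; the grasp point (between the pads) lies 19 mm behind it; x points along the fingers, y is the direction in which the jaws open and shut, and the axes are right-handed (so a half turn about x gives the same grasp; the last joint's range is limited). The gripper opens to 85 mm and grips with 20 to 120 N. Pads are 22 mm wide; open, the fingers measure 114 mm over their backs; the gripper's body (76 mm by 85 mm) begins 54 mm behind the grasp point. The pads swing forward as they close: fully open they stand 13 mm farther back than shut.
Start: joints at [1.035, 0.053, 1.613, -0, 1.476, -0.119], TCP at [0.253, 0.571, 0.231] pointing down, gripper open.
Joint ranges: [-3.01, 3.01], [-1.01, 2.22], [0.06, 2.58], [-1.02, 4.17], [0.09, 2.62], [-3.14, 3.14]. Speed limits (rad/s): [2.57, 2.57, 3.14, 3.14, 3.14, 3.14].

INTERFACE

Orientations are given as a unit quaternion [w, x, y, z].
In Python, from plant import manip gives the robot as it stands.
- The arm moves only by the tool play_rows, never from a script. Its argument "plan" is a list of rows, each a list of 5 numbers: the shift along the tool's x, y, z in mm, then the turn about the tool's x in rad, then the closure, from -1 (fully open) to 1 (shut). A call has 1 to 8 rows; each row is the pose to reach, as a shift and turn from the pose commanded when the call began, along the tool's axes at that moment; what a row does not reach only later rows make up. A row lasts 1/8 s, in which the tool goes at most 62.5 mm and 10.7 degrees, less where a joint would pass 70% of its speed; a pose out of reach is approached as far as the arm can. A call with a gripper value outside its range is refused whole. The fingers move at their own pace and stop on an object; the grip force is fixed at half the most. Time passes only in rows, so rows that repeat a pose let the fingers close. It gives the time, the measured TCP pose, the force and the opening at its end, in the units of the state.
- manip.state(): the state, without advancing time (a new reading comes with each control period).
- manip.grab_frame(name): name is "scene" or "top" or "wrist"; returns a dict with "img" (384x512x3 uint8, red, green, blue), "range_z" (384x512 float32, m along the optical axis (not along the pixel's ray), 0 where there is no reading), "fx", "fy", "cx", "cy" (pixels), "origin" and "rotation" of the camera in the world. Camera axes: x right, y up, looking along -z (the intrinsics and any distortion apply to the point x, -y, -z); pixel columns grow to the right and rows downward; lengths in m; the calibration is good to about 2 mm. The wrist camera is an equidistant fisheye: a pixel r from the principal point sees the ray r / f radians off the axis. A picture is of the moment at which its call begins.
- manip.job_done(): hands the job in, once; it reports no verdict.
The state is a dict: "time": time; "joint_pos": joint angles; "joint_vel": joint speeds; "joint_efforts": joint torques, N m; "tool_pos": TCP position; "tool_rot": TCP orientation; "contact_force": force on the tool from outside, world axes, zero at the start; "ft_torque": the same for the moment, N m; "gripper_width": opening from 0.0 (shut) to 1.0 (fully open).
Only numpy, scipy, OpenCV 4.12 (cv2) and the standard library are available. Lean on these libraries where they do the work, as an engineer would, in place of code of your own. Each camera call takes 0.05 s, during which the arm holds its last target. There are 200 camera calls.

## Working session

There is one attempt and no reset: what is moved stays moved. The work goes in short steps, Python scripts to look and compute and a tool call to move; the robot and the scene stay as the last step left them, time stands still between calls to the robot, and variables do not carry over. Pictures are saved under pics/ and viewed, about 8 in all and at most 12, crops included, and the job is handed in when it is done.

Besides the shell and the picture viewer there is one more tool, called after "Call:" as name(argument=value, ...), one argument or row to a line, values as JSON. play_rows: Moves the arm, as the interface text tells. Its arguments: {"type":"object","properties":{"plan":{"type":"array"}},"required":["plan"]}

```bash
mkdir -p pics; ls; cat > h.py <<'E'
import numpy as np, cv2
from plant import manip
def grab(n,save=None):
    f=manip.grab_frame(n)
    if save: cv2.imwrite('pics/'+save,f['img'][:,:,::-1])
    return f
def cloud(f):
    v,u=np.mgrid[0:384,0:512]; z=f['range_z']
    p=np.stack([(u-f['cx'])/f['fx']*z,-(v-f['cy'])/f['fy']*z,-z],-1)
    return p@np.array(f['rotation']).T+np.array(f['origin'])
E
python3 - <<'E'
from h import *
for n in('scene','top'):
    f=grab(n,n+'0.png'); print(n,f['origin'],f['rotation'],f['fx'],f['cx'],f['cy'])
    np.savez('/tmp/'+n,**f)
s=manip.state();print(s)
a=cv2.imread('pics/scene0.png');b=cv2.imread('pics/top0.png')
cv2.imwrite('pics/both.png',cv2.resize(np.vstack([a,b]),(448,600) if 0 else (400,600)))
E
```

```text
pics
scene [1.02898437 0.08769648 0.72648337] [0.56737765 0.18671412 0.24283689 0.76436293] 362.50279357455724 252.86273491370102 196.69690147712942
top [ 0.49799843 -0.03790074  1.13078996] [ 0.71187802  0.01284826 -0.02053696 -0.70188521] 441.36934107739717 257.05528210881613 188.00375473661646
{'time': 0.1, 'joint_pos': array([ 1.03499906e+00,  5.33317758e-02,  1.61413750e+00,  1.49332648e-05,
        1.47600354e+00, -1.18992196e-01]), 'joint_vel': array([-0.00061889, -0.00243397, -0.00293315,  0.00183058,  0.00071238,
        0.00054111]), 'joint_efforts': array([ 2.04661424e-04, -3.94901741e+01, -3.71364784e+01, -6.33062132e-05,
        3.96066927e-03, -1.92421584e-05]), 'tool_pos': array([0.25273118, 0.57101429, 0.23017204]), 'tool_rot': array([ 0.69158773,  0.14567115,  0.69202521, -0.14692663]), 'contact_force': array([-0.59165255,  0.42527482, -1.04310298]), 'ft_torque': array([0.05075703, 0.02993071, 0.01346729]), 'gripper_width': 1.0022653423030068}
```

View pics/top0.png

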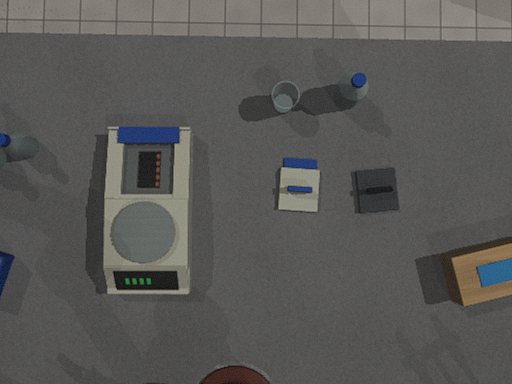

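View pics/scene0.png

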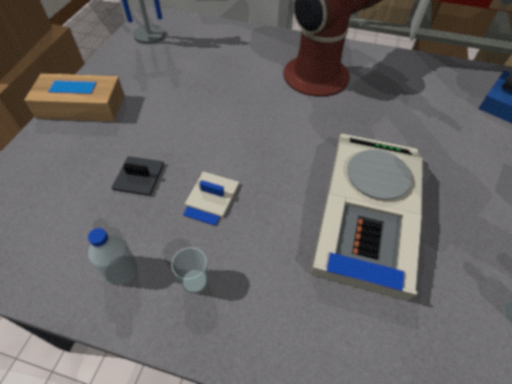

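```bash
cat >> h.py <<'E'
from scipy.spatial.transform import Rotation as R
def quat(q): q=np.array(q); return R.from_quat([q[1],q[2],q[3],q[0]]).as_matrix()
def cloud(f):
    v,u=np.mgrid[0:384,0:512]; z=f['range_z']
    p=np.stack([(u-f['cx'])/f['fx']*z,-(v-f['cy'])/f['fy']*z,-z],-1)
    return p@quat(f['rotation']).T+np.array(f['origin'])
E
python3 - <<'E'
from h import *
np.set_printoptions(precision=4,suppress=True)
print(quat(manip.state()['tool_rot']))
for n in('top','scene'):
    f=np.load('/tmp/%s.npz'%n); P=cloud(f); hsv=cv2.cvtColor(f['img'],cv2.COLOR_RGB2HSV)
    blue=((hsv[...,0]>105)&(hsv[...,0]<130)&(hsv[...,1]>150)&(hsv[...,2]>60)).astype(np.uint8)
    cream=((hsv[...,0]>15)&(hsv[...,0]<40)&(hsv[...,1]>15)&(hsv[...,1]<90)&(hsv[...,2]>120)).astype(np.uint8)
    print(n)
    for nm,m in(('blue',blue),('cream',cream)):
        k,l,st,c=cv2.connectedComponentsWithStats(m)
        for i in range(1,k):
            if st[i,4]<60: continue
            q=P[(l==i)&(f['range_z']>0)]
            r=cv2.minAreaRect(np.argwhere(l==i)[:,::-1].astype(np.float32))
            rw=cv2.minAreaRect((q[:,:2]).astype(np.float32)*1000)
            print(nm,c[i],st[i,4],np.median(q,0),'px',np.round(r[0],1),np.round(r[1],1),r[2],'mm',np.round(rw[0],1),np.round(rw[1],1),round(rw[2],2),'z',np.percentile(q[:,2],[5,50,95]))
f=np.load('/tmp/top.npz');P=cloud(f)
for c in(113,125,148,170,184):
    print(c);print([tuple(np.round(P[r,c]*1000).astype(int)) for r in range(124,216,4)])
E
```

```text
[[-0.001   0.4048  0.9144]
 [-0.0016  0.9144 -0.4048]
 [-1.     -0.0019 -0.0002]]
top
blue [358.7329  79.2534] 146 [ 0.7936 -0.2747  0.15  ] px [358.6  79.2] [13.3 12.6] 18.434947967529297 mm [ 793.5 -274.4] [28.7 28.9] 66.24 z [0.1472 0.15   0.153 ]
blue [147.9061 134.6286] 937 [0.6744 0.2187 0.063 ] px [148.  134.5] [15. 60.] 90.0 mm [674.8 218.4] [ 39.4 148.2] 0.88 z [0.0585 0.063  0.0669]
blue [  3.6932 139.2273] 88 [0.6481 0.5275 0.1309] px [  4.5 139. ] [12.  9.] 90.0 mm [648.1 528.9] [27.2 15.1] 6.83 z [0.1182 0.1309 0.134 ]
blue [299.853  163.0681] 279 [ 0.6168 -0.1585  0.006 ] px [299.9 163.1] [31.9  8.8] 4.085616588592529 mm [ 616.7 -158.9] [81.7 22.6] 86.91 z [0.0029 0.006  0.0098]
blue [299.4956 188.7434] 113 [ 0.5487 -0.1552  0.0416] px [299.5 188.8] [23.2  4.8] 4.085616588592529 mm [ 549.  -154.7] [57.1 11.9] 86.74 z [0.038  0.0416 0.0449]
blue [  4.4355 269.4556] 248 [0.3433 0.5688 0.0277] px [  6.5 274. ] [38. 13.] 90.0 mm [326.7 572.5] [15.5 97.3] 81.1 z [0.0111 0.0277 0.0491]
cream [25.478   7.9969] 318 [ 1.3536  0.9551 -0.751 ] px [25.5  9. ] [18. 33.] 90.0 mm [134
[... 10916 characters left out ...]
nt64(63)), (np.int64(624), np.int64(129), np.int64(63)), (np.int64(614), np.int64(128), np.int64(66)), (np.int64(604), np.int64(129), np.int64(62)), (np.int64(594), np.int64(128), np.int64(66)), (np.int64(584), np.int64(128), np.int64(67)), (np.int64(574), np.int64(126), np.int64(74)), (np.int64(565), np.int64(126), np.int64(74)), (np.int64(555), np.int64(127), np.int64(69)), (np.int64(545), np.int64(125), np.int64(76)), (np.int64(536), np.int64(125), np.int64(75)), (np.int64(526), np.int64(125), np.int64(75)), (np.int64(517), np.int64(124), np.int64(81)), (np.int64(507), np.int64(124), np.int64(81)), (np.int64(498), np.int64(124), np.int64(81)), (np.int64(488), np.int64(124), np.int64(77))]
```

```bash
python3 - <<'E'
from h import *
np.set_printoptions(precision=4,suppress=True)
def ray(f,u,v,z):
    d=quat(f['rotation'])@np.array([(u-f['cx'])/f['fx'],-(v-f['cy'])/f['fy'],-1]);o=f['origin'];return o+d*(z-o[2])/d[2]
for n in('top','scene'):
    f=np.load('/tmp/%s.npz'%n); P=cloud(f)
    hsv=cv2.cvtColor(f['img'],cv2.COLOR_RGB2HSV); ok=f['range_z']>0
    X,Y,Z=P[...,0],P[...,1],P[...,2]
    m=ok&(X>.535)&(X<.65)&(((Y>.158)&(Y<.172))|((Y>.255)&(Y<.275)))&(Z<.07)&(Z>.035)
    t=np.tan(np.radians(8)); c=np.median(Z[m]+t*X[m]); print(n,m.sum(),'seat z at x=.657',c-t*.657, 'std',np.std(Z[m]+t*X[m]),'fit',np.polyfit(X[m],Z[m],1))
    b=ok&(hsv[...,0]>105)&(hsv[...,0]<130)&(hsv[...,1]>150)&(X>.62)&(X<.72)&(Y>.12)&(Y<.32)
    print('ledge top at .657',np.median(Z[b]+t*(X[b]-.657)))
    for rr in (np.argwhere(b)[:,0].min(),np.argwhere(b)[:,0].max(),):pass
    cs=np.where(b.sum(0)>5)[0]
    for c0 in cs[3:-3:len(cs)//6]:
        r=np.where(b[:,c0])[0]
        print(c0,'edges',ray(f,c0,r.min()-.5,.064)[:2],ray(f,c0,r.max()+.5,.064)[:2])
    r0=int(np.argwhere(b)[:,0].mean()); cc=np.where(b[r0])[0]; print('y ext',ray(f,cc.min()-.5,r0,.063),ray(f,cc.max()+.5,r0,.063))
    for lo,hi in((.505,.512),(.515,.522),(.522,.527),(.527,.532),(.532,.537)):
        m=ok&(X>lo)&(X<hi)&(Y>.18)&(Y<.25); print(lo,np.percentile(Z[m],[20,50,80]))
    m=ok&(X>.4)&(X<.5)&(Y>.16)&(Y<.26);print('pan',np.median(Z[m]),Z[m].max())
f=np.load('/tmp/top.npz');print(f['img'][165,114:190].tolist())
im=cv2.resize(f['img'][110:300,95:205,::-1],None,fx=4,fy=3,interpolation=cv2.INTER_CUBIC)
E
```

```text
top 644 seat z at x=.657 0.04419176086898689 std 0.0020419529336278305 fit [-0.1406  0.1366]
ledge top at .657 0.06535450307865068
121 edges [0.6932 0.2832] [0.6541 0.2821]
131 edges [0.6936 0.259 ] [0.6569 0.258 ]
141 edges [0.694  0.2348] [0.6549 0.2337]
151 edges [0.6919 0.2105] [0.6553 0.2096]
161 edges [0.6923 0.1863] [0.6556 0.1854]
171 edges [0.6927 0.162 ] [0.656  0.1612]
y ext [0.6749 0.289  0.063 ] [0.6772 0.1436 0.063 ]
0.505 [0.0798 0.0922 0.0947]
0.515 [0.0768 0.0783 0.0803]
0.522 [0.0754 0.0774 0.0792]
0.527 [0.0623 0.0646 0.0775]
0.532 [0.0602 0.0615 0.0628]
pan 0.0940982485937174 0.1008341989699868
scene 792 seat z at x=.657 0.04499606642129124 std 0.0012394472569853864 fit [-0.1416  0.138 ]
ledge top at .657 0.06624184831417448
331 edges [0.6608 0.1498] [0.6997 0.1563]
343 edges [0.6582 0.1738] [0.6992 0.1798]
355 edges [0.6578 0.1979] [0.6986 0.2031]
367 edges [0.6574 0.2218] [0.698  0.2262]
379 edges [0.657  0.2454] [0.6974 0.2491]
391 edges [0.6567 0.2689] [0.6989 0.2719]
y ext [0.6981 0.1492 0.063 ] [0.6578 0.2819 0.063 ]
0.505 [0.0803 0.0909 0.0947]
0.515 [0.078
[... 584 characters left out ...]
37, 35], [34, 37, 36], [26, 26, 30], [32, 31, 28], [29, 29, 34], [33, 32, 34], [32, 32, 34], [32, 30, 34], [33, 30, 32], [28, 30, 26], [27, 25, 28], [41, 40, 43], [19, 22, 22], [59, 44, 42], [79, 54, 46], [78, 53, 41], [60, 37, 29], [65, 60, 59], [79, 86, 84], [78, 78, 78], [75, 78, 81], [76, 81, 79], [80, 83, 81], [82, 84, 83], [79, 83, 83], [78, 80, 78], [77, 80, 77], [77, 81, 80], [54, 56, 55], [53, 53, 55], [91, 88, 81], [137, 134, 122], [153, 149, 136], [148, 144, 131], [147, 143, 130], [148, 146, 132], [148, 145, 131], [146, 144, 131], [151, 148, 131], [147, 140, 127], [144, 144, 131], [143, 140, 124], [149, 147, 133], [147, 149, 132], [148, 146, 131], [142, 140, 124], [116, 115, 103]]
```

Call:
play_rows(
  plan=[
    [0,-544,566,-0.358,-1],
    [0,-544,566,-0.358,-1],
    [0,-544,566,-0.358,-1],
    [0,-544,566,-0.358,-1],
    [0,-544,566,-0.358,-1],
    [0,-544,566,-0.358,-1],
    [0,-544,566,-0.358,-1],
    [0,-544,566,-0.358,-1],
  ],
)

```text
time: 1.1
tool_pos: [0.4425, 0.1068, 0.231]
tool_rot: [0.707, 0.021, 0.707, -0.021]
contact_force: [-0.1, 0.1, 0.0]
gripper_width: 0.999
```

```bash
python3 -c "
from h import *
s=manip.state();print(s['time'],s['tool_pos']);print(quat(s['tool_rot']).round(4))"
```

```text
1.1 [0.44251739 0.10679088 0.23104809]
[[ 2.000e-04  5.870e-02  9.983e-01]
 [ 2.000e-04  9.983e-01 -5.870e-02]
 [-1.000e+00  2.000e-04  2.000e-04]]
```

Call:
play_rows(
  plan=[
    [0,-256,123,0,-1],
    [0,-256,123,0,-1],
    [0,-256,123,0,-1],
    [0,-256,123,0,-1],
    [0,-256,123,0,-1],
    [60,-256,123,0,-1],
    [110,-256,123,0,-1],
    [110,-256,123,0,-1],
  ],
)

```text
time: 2.1
tool_pos: [0.5462, -0.1526, 0.1156]
tool_rot: [0.703, 0.022, 0.711, -0.019]
contact_force: [-0.6, -0.2, 0.6]
gripper_width: 0.995
```

```bash
python3 - <<'E'
from h import *
s=manip.state();print(s['time'],s['tool_pos'],s['contact_force']);print(quat(s['tool_rot']).round(4))
f=grab('wrist','w1.png'); print(f['origin'],quat(f['rotation']).round(3),f['fx'],f['cx'],f['cy'])
E
```

```text
2.1 [ 0.54621441 -0.15256545  0.11562282] [-0.5530705  -0.2378479   0.64794319]
[[-0.0105  0.059   0.9982]
 [ 0.0045  0.9982 -0.059 ]
 [-0.9999  0.0039 -0.0108]]
[ 0.46629536 -0.1482857   0.2580805 ] [[ 0.059 -0.951 -0.305]
 [ 0.998  0.058  0.013]
 [ 0.005 -0.305  0.952]] 297.3186396354542 255.07489121739917 194.12913809802248
```

View pics/w1.png

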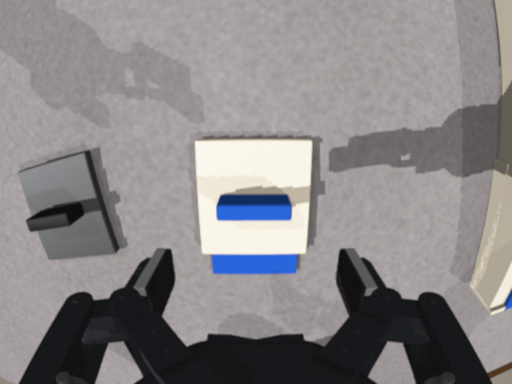

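Call:
play_rows(
  plan=[
    [40,0,0,0,-1],
    [60,0,0,0,-1],
    [60,0,0,0,-1],
    [60,0,0,0,-1],
  ],
)

```text
time: 2.65
tool_pos: [0.5514, -0.1545, 0.0633]
tool_rot: [0.708, 0.02, 0.706, -0.021]
contact_force: [-0.2, -0.0, 0.3]
gripper_width: 1.001
```

Call:
play_rows(
  plan=[
    [30,-1,-1,0,-1],
    [49,-1,-1,0,-1],
    [49,-1,-1,0,-1],
    [49,-1,-1,0,-1],
    [49,-1,-1,0,1],
    [49,-1,-1,0,1],
    [49,-1,-1,0,1],
    [49,-1,-1,0,1],
  ],
)

```text
time: 3.65
tool_pos: [0.5502, -0.1554, 0.0138]
tool_rot: [0.708, 0.02, 0.706, -0.021]
contact_force: [-0.6, -0.1, 6.0]
gripper_width: 0.691
```

Call:
play_rows(
  plan=[
    [0,0,0,0,1],
    [0,0,0,0,1],
    [0,0,0,0,1],
    [0,0,0,0,1],
  ],
)

```text
time: 4.15
tool_pos: [0.5502, -0.1554, 0.0138]
tool_rot: [0.708, 0.02, 0.706, -0.021]
contact_force: [0.3, 0.3, 5.9]
gripper_width: 0.688
```

```bash
python3 - <<'E'
from h import *
s=manip.state();print(s['time'],s['tool_pos'],s['contact_force'],s['gripper_width']);print(quat(s['tool_rot']).round(4))
f=grab('wrist','w2.png')
E
```

```text
4.15 [ 0.55020162 -0.15544416  0.01377048] [0.30803042 0.29385613 5.86478938] 0.6884558073338308
[[ 2.300e-03  5.880e-02  9.983e-01]
 [-9.000e-04  9.983e-01 -5.880e-02]
 [-1.000e+00 -8.000e-04  2.300e-03]]
```

View pics/w2.png

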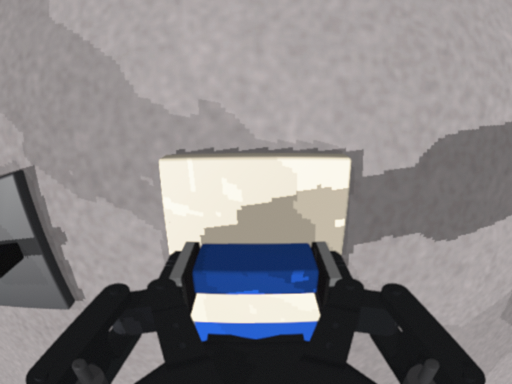

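Call:
play_rows(
  plan=[
    [-20,0,0,0,1],
    [-70,0,0,0,1],
    [-130,0,0,0,1],
    [-165,20,-1,0,1],
    [-165,60,-3,-0.035,1],
    [-165,110,-5,-0.07,1],
    [-165,160,-7,-0.07,1],
    [-165,210,-9,-0.07,1],
  ],
)

```text
time: 5.2
tool_pos: [0.5518, 0.0567, 0.1779]
tool_rot: [0.707, -0.004, 0.707, 0.004]
contact_force: [1.1, -0.4, -1.1]
gripper_width: 0.689
```

```bash
python3 - <<'E'
from h import *
s=manip.state();print(s['time'],s['tool_pos'],s['contact_force'],s['gripper_width']);print(quat(s['tool_rot']).round(4))
E
```

```text
5.2 [0.55180172 0.05669159 0.17786929] [ 1.08847906 -0.40094225 -1.05338069] 0.6891160721488758
[[ 1.000e-04 -1.100e-02  9.999e-01]
 [-1.000e-04  9.999e-01  1.100e-02]
 [-1.000e+00 -1.000e-04  1.000e-04]]
```

Call:
play_rows(
  plan=[
    [0,50,2,0,1],
    [0,100,4,0,1],
    [0,145,5,0,1],
    [0,160,6,0,1],
    [30,160,6,0,1],
    [50,160,6,0,1],
    [60,160,6,0,1],
    [60,160,6,0,1],
  ],
)

```text
time: 6.2
tool_pos: [0.5561, 0.2145, 0.1164]
tool_rot: [0.706, -0.004, 0.708, 0.003]
contact_force: [0.1, 1.7, -1.6]
gripper_width: 0.689
```

```bash
cat >> h.py <<'E'
def ray(f,u,v,z):
    d=quat(f['rotation'])@np.array([(u-f['cx'])/f['fx'],-(v-f['cy'])/f['fy'],-1]);o=np.array(f['origin']);return o+d*(z-o[2])/d[2]
def report():
    s=manip.state();print(s['time'],s['tool_pos'].round(4),s['contact_force'].round(1),round(s['gripper_width'],3),quat(s['tool_rot'])[:,1].round(3))
    f=grab('scene'); P=cloud(f); X,Y,Z=[P[...,i] for i in range(3)]
    hsv=cv2.cvtColor(f['img'],cv2.COLOR_RGB2HSV)
    b=(f['range_z']>0)&(hsv[...,0]>105)&(hsv[...,0]<130)&(hsv[...,1]>150)&(Y>.1)&(Y<.33)&(X>.5)&(X<.75)
    k,l,st,c=cv2.connectedComponentsWithStats(b.astype(np.uint8))
    for i in range(1,k):
        if st[i,4]>40:
            q=P[l==i]; A=np.c_[q[:,:2]-q[:,:2].mean(0),np.ones(len(q))]; w=np.linalg.lstsq(A,q[:,2],rcond=None)[0]
            print('blue',st[i],q.mean(0).round(4),'x',np.percentile(q[:,0],[2,98]).round(4),'y',np.percentile(q[:,1],[2,98]).round(4),'slope deg',np.degrees(np.arctan(w[:2])).round(1))
    cr=(f['range_z']>0)&(hsv[...,0]>15)&(hsv[...,0]<40)&(hsv[...,1]<110)&(hsv[...,2]>90)&(abs(Y-.217)<.045)&(X>.535)&(X<.66)
    q=P[cr]
    if len(q)>30:
        w=np.polyfit(q[:,0],q[:,2],1); print('plate',len(q),'slope deg',np.degrees(np.arctan(w[0])).round(1),'z at .58',np.polyval(w,.58).round(4),'resid',np.std(q[:,2]-np.polyval(w,q[:,0])).round(4),'x',np.percentile(q[:,0],[1,99]).round(3))
    return f
E
python3 - <<'E'
from h import *
f=report(); cv2.imwrite('pics/s1.png',f['img'][:,:,::-1])
E
```

```text
6.2 [0.5561 0.2145 0.1164] [ 0.1  1.7 -1.6] 0.689 [-0.01   1.    -0.001]
blue [364 195  33  16 317] [0.5628 0.2168 0.1372] x [0.5562 0.5657] y [0.1894 0.2444] slope deg [-56.8  -0.1]
blue [351 227  44  21 544] [0.6249 0.218  0.1043] x [0.5959 0.6379] y [0.1772 0.2567] slope deg [45.2 -2.7]
blue [ 328  254   76   36 1403] [0.6782 0.221  0.0633] x [0.6597 0.6962] y [0.1514 0.2892] slope deg [-7.8 -0.1]
plate 1174 slope deg -25.8 z at .58 0.1418 resid 0.0624 x [0.55  0.611]
```

View pics/s1.png

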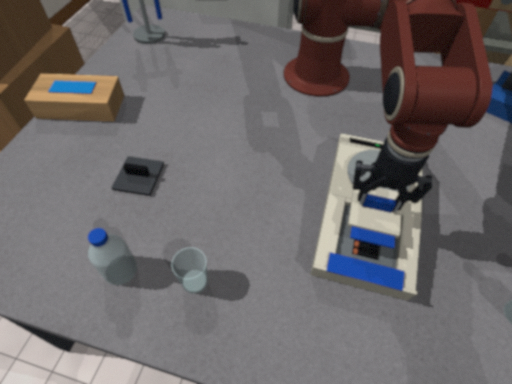

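Call:
play_rows(
  plan=[
    [8,2,0,0,1],
    [12,2,0,0,1],
    [15,2,0,0,1],
    [15,2,0,0,1],
  ],
)

```text
time: 6.75
tool_pos: [0.5586, 0.2175, 0.1056]
tool_rot: [0.709, -0.004, 0.706, 0.004]
contact_force: [-1.2, -0.5, 7.5]
gripper_width: 0.691
```

```bash
python3 - <<'E'
from h import *
report()
E
```

```text
6.75 [0.5586 0.2175 0.1056] [-1.2 -0.5  7.5] 0.691 [-0.011  1.     0.   ]
blue [364 200  33  15 299] [0.5648 0.2205 0.1269] x [0.5582 0.5677] y [0.1927 0.2473] slope deg [-52.7   0.6]
blue [351 231  44  21 527] [0.6265 0.221  0.0925] x [0.613  0.6388] y [0.1802 0.2599] slope deg [26.5 -2.4]
blue [ 328  254   76   36 1408] [0.6782 0.2211 0.0632] x [0.6595 0.6962] y [0.1514 0.289 ] slope deg [-7.9 -0.1]
plate 1197 slope deg -25.9 z at .58 0.1304 resid 0.0625 x [0.545 0.613]
```

Call:
play_rows(
  plan=[
    [4,0,0,0,1],
    [8,0,0,0,1],
    [11,0,0,0,1],
    [11,0,0,0,1],
  ],
)

```text
time: 7.3
tool_pos: [0.563, 0.2177, 0.098]
tool_rot: [0.712, -0.003, 0.702, 0.005]
contact_force: [7.6, -1.1, 12.4]
gripper_width: 0.688
```

```bash
python3 - <<'E'
s=open('h.py').read()
s=s.replace("    q=P[cr]\n","""    q=P[cr]; q=q[(q[:,2]<.125)]
    for _ in range(6):
        w=np.polyfit(q[:,0],q[:,2],1); e=abs(q[:,2]-np.polyval(w,q[:,0])); q=q[e<max(.003,2*e.std())]
""")
open('h.py','w').write(s)
E
python3 - <<'E'
from h import *
report()
E
```

```text
7.3 [0.563  0.2177 0.098 ] [ 7.6 -1.1 12.4] 0.688 [-0.011  1.     0.002]
blue [364 204  32  14 265] [0.5684 0.2208 0.121 ] x [0.5624 0.5724] y [0.1931 0.2477] slope deg [-36.4   0.4]
blue [349 234  43  21 539] [0.6253 0.2212 0.0764] x [0.6132 0.6369] y [0.1803 0.26  ] slope deg [ 9.3 -2.2]
blue [ 328  254   76   36 1402] [0.6782 0.221  0.0633] x [0.6597 0.6963] y [0.1517 0.2892] slope deg [-7.9 -0.1]
plate 1031 slope deg -11.0 z at .58 0.0938 resid 0.0012 x [0.536 0.613]
```

Call:
play_rows(
  plan=[
    [4,0,-2,0,1],
    [7,0,-3,0,1],
    [9,0,-3,0,1],
    [9,0,-3,0,1],
  ],
)

```text
time: 7.85
tool_pos: [0.5647, 0.2179, 0.0924]
tool_rot: [0.716, -0.003, 0.698, 0.005]
contact_force: [14.3, -2.6, 15.7]
gripper_width: 0.688
```

```bash
python3 - <<'E'
from h import *
report()
E
```

```text
7.85 [0.5647 0.2179 0.0924] [14.3 -2.6 15.7] 0.688 [-0.011  1.     0.003]
blue [363 206  31  13 245] [0.5703 0.2208 0.1168] x [0.5646 0.5746] y [0.193  0.2477] slope deg [-21.7  -0. ]
blue [348 236  43  21 535] [0.6235 0.2215 0.0665] x [0.6115 0.6343] y [0.1805 0.261 ] slope deg [-15.8  -2. ]
blue [ 328  254   76   36 1406] [0.6782 0.2209 0.0632] x [0.6596 0.6962] y [0.1513 0.2891] slope deg [-7.9 -0. ]
plate 1046 slope deg -16.3 z at .58 0.087 resid 0.0012 x [0.536 0.611]
```

Call:
play_rows(
  plan=[
    [3,0,2,0,1],
    [5,0,3,0,1],
    [5,0,3,0,1],
  ],
)

```text
time: 8.28
tool_pos: [0.5659, 0.2179, 0.0874]
tool_rot: [0.715, -0.003, 0.7, 0.005]
contact_force: [6.6, -3.3, 21.4]
gripper_width: 0.686
```

Call:
play_rows(
  plan=[
    [-15,0,2,0,1],
    [-25,0,2,0,1],
    [-25,0,2,0,1],
    [-25,0,2,0,1],
  ],
)

```text
time: 8.78
tool_pos: [0.5575, 0.2171, 0.1009]
tool_rot: [0.706, -0.004, 0.708, 0.004]
contact_force: [0.2, 0.9, -1.9]
gripper_width: 0.687
```

```bash
python3 - <<'E'
from h import *
report()
E
```

```text
8.775 [0.5575 0.2171 0.1009] [ 0.2  0.9 -1.9] 0.687 [-0.011  1.    -0.001]
blue [364 201  31  13 216] [0.5642 0.2198 0.1268] x [0.5584 0.5691] y [0.1917 0.2467] slope deg [-23.7  -1.8]
blue [349 231  42  20 529] [0.6122 0.2207 0.0695] x [0.6011 0.6227] y [0.1799 0.2593] slope deg [-22.1  -2.5]
blue [ 328  254   76   36 1405] [0.6782 0.2209 0.0632] x [0.6596 0.6962] y [0.1515 0.2891] slope deg [-7.6 -0.1]
plate 976 slope deg -21.5 z at .58 0.0907 resid 0.0013 x [0.539 0.601]
```

```bash
cat >> h.py <<'E'
def tip(f):
    P=cloud(f); X,Y=P[...,0],P[...,1]
    hsv=cv2.cvtColor(f['img'],cv2.COLOR_RGB2HSV)
    b=(f['range_z']>0)&(hsv[...,0]>105)&(hsv[...,0]<130)&(hsv[...,1]>150)&(Y>.1)&(Y<.33)&(X>.59)&(X<.645)
    k,l,st,c=cv2.connectedComponentsWithStats(b.astype(np.uint8)); i=1+np.argmax(st[1:,4])
    lo=[];prof=[]
    for c0 in range(st[i,0]+6,st[i,0]+st[i,2]-6):
        r=np.where(l[:,c0]==i)[0]; lo.append(P[r.max()-1,c0]); prof.append(P[np.linspace(r.min(),r.max(),8).astype(int),c0])
    print('tip bottom',np.median(lo,0).round(4)); print(np.median(prof,0).round(4).tolist())
E
python3 - <<'E'
from h import *
tip(report())
E
```

```text
8.825 [0.5575 0.2171 0.1009] [ 0.2 -0.1 -2. ] 0.689 [-0.011  1.    -0.001]
blue [364 201  32  13 219] [0.5643 0.22   0.1269] x [0.5585 0.5692] y [0.1923 0.247 ] slope deg [-23.1  -0.1]
blue [349 231  42  20 528] [0.6122 0.2207 0.0695] x [0.601  0.6226] y [0.1801 0.2592] slope deg [-22.1  -2.3]
blue [ 328  254   76   36 1401] [0.6782 0.2209 0.0632] x [0.6597 0.6963] y [0.1514 0.2891] slope deg [-7.7 -0.1]
plate 982 slope deg -21.8 z at .58 0.0907 resid 0.0013 x [0.538 0.601]
tip bottom [0.6199 0.2243 0.0649]
[[0.6015, 0.218, 0.0757], [0.604, 0.2181, 0.0744], [0.6076, 0.219, 0.0732], [0.6108, 0.2199, 0.0716], [0.6138, 0.2206, 0.0706], [0.6179, 0.2214, 0.0696], [0.6208, 0.2221, 0.0672], [0.6149, 0.2268, 0.0472]]
```

Call:
play_rows(
  plan=[
    [3,0,12,0,1],
    [7,0,24,0,1],
    [12,0,30,0,1],
    [12,0,30,0,1],
    [12,0,30,0,1],
  ],
)

```text
time: 9.5
tool_pos: [0.5884, 0.2176, 0.0901]
tool_rot: [0.707, -0.004, 0.707, 0.004]
contact_force: [-0.1, 0.3, -0.7]
gripper_width: 0.693
```

```bash
python3 - <<'E'
from h import *
s=open('h.py').read()
f=report(); cv2.imwrite('pics/s2.png',cv2.resize(f['img'][150:320,300:450,::-1],None,fx=4,fy=4,interpolation=cv2.INTER_CUBIC)[:600])
P=cloud(f); 
for c in(360,372): print([P[r,c].round(4).tolist() for r in range(225,258,2)])
E
```

```text
9.5 [0.5884 0.2176 0.0901] [-0.1  0.3 -0.7] 0.693 [-0.011  1.    -0.   ]
blue [361 217  32  12 212] [0.5951 0.2207 0.1168] x [0.589  0.5996] y [0.1927 0.2475] slope deg [-25.8  -0.2]
blue [ 328  246   76   44 1894] [0.6689 0.2209 0.0627] x [0.6335 0.6958] y [0.1523 0.2882] slope deg [ 0.2 -0. ]
plate 1198 slope deg -21.8 z at .58 0.0924 resid 0.0013 x [0.541 0.631]
[[0.5923, 0.194, 0.0882], [0.597, 0.1946, 0.0881], [0.5976, 0.1962, 0.0818], [0.6034, 0.1966, 0.0833], [0.6069, 0.1974, 0.0815], [0.6116, 0.198, 0.0814], [0.6154, 0.1988, 0.0801], [0.6192, 0.1996, 0.0787], [0.6232, 0.2004, 0.0775], [0.6254, 0.2016, 0.0737], [0.6301, 0.2021, 0.0738], [0.6301, 0.204, 0.0662], [0.633, 0.2051, 0.0634], [0.6368, 0.2059, 0.062], [0.6411, 0.2065, 0.0615], [0.6451, 0.2072, 0.0606], [0.6472, 0.2085, 0.0564]]
[[0.5929, 0.2154, 0.0997], [0.5901, 0.2182, 0.0885], [0.5945, 0.2188, 0.0879], [0.5977, 0.2197, 0.0857], [0.6003, 0.2209, 0.0824], [0.6047, 0.2215, 0.0819], [0.609, 0.2221, 0.0812], [0.6126, 0.2229, 0.0795], [0.6178, 0.2232, 0.0804], [0.6206, 0.2243, 0.0775], [0.6236, 0.2253, 0.0748], [0.6269, 0.2262, 0.0726], [0.6311, 0.2268, 0.0721], [0.6303, 0.2292, 0.0631], [0.6347, 0.2297, 0.0629], [0.6384, 0.2305, 0.0614], [0.6427, 0.231, 0.061]]
```

View pics/s2.png

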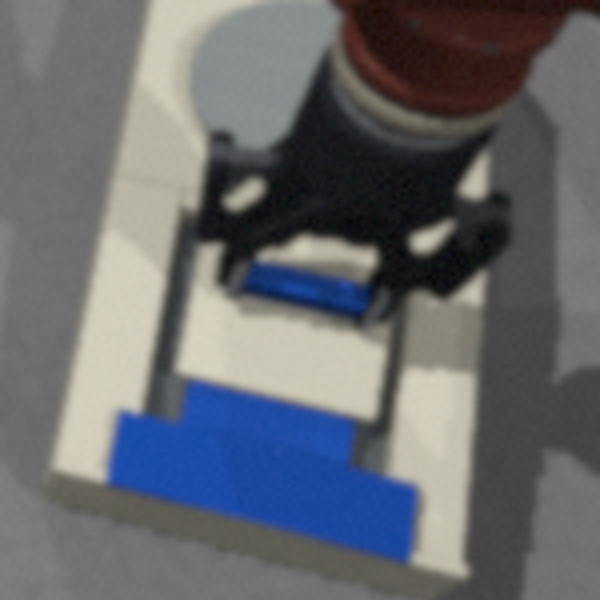

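Call:
play_rows(
  plan=[
    [3,0,4,0,1],
    [4,0,10,0,1],
    [5,0,16,0,1],
    [6,0,22,0,1],
    [6,0,22,0,1],
    [6,0,22,0,1],
  ],
)

```text
time: 10.3
tool_pos: [0.6106, 0.2178, 0.0842]
tool_rot: [0.707, -0.004, 0.707, 0.004]
contact_force: [0.5, -0.1, -1.8]
gripper_width: 0.69
```

```bash
python3 - <<'E'
from h import *
report()
E
```

```text
10.3 [0.6106 0.2178 0.0842] [ 0.5 -0.1 -1.8] 0.69 [-0.011  1.    -0.   ]
blue [359 227  32  13 214] [0.617  0.2209 0.1113] x [0.6112 0.6215] y [0.1929 0.2477] slope deg [-29.9  -1. ]
blue [ 328  254   76   36 1429] [0.6779 0.2212 0.0633] x [0.659  0.6962] y [0.1514 0.2892] slope deg [-7.9 -0.1]
plate 1206 slope deg -21.7 z at .58 0.0954 resid 0.0012 x [0.561 0.654]
```

Call:
play_rows(
  plan=[
    [4,0,-2,0,1],
    [8,0,-4,0,1],
    [12,0,-6,0,1],
    [15,0,-8,0,1],
    [15,0,-8,0,1],
  ],
)

```text
time: 10.98
tool_pos: [0.6043, 0.2185, 0.0726]
tool_rot: [0.709, -0.004, 0.705, 0.005]
contact_force: [-2.8, -0.2, 8.0]
gripper_width: 0.689
```

```bash
python3 - <<'E'
from h import *
report()
E
```

```text
10.975 [0.6043 0.2185 0.0726] [-2.8 -0.2  8. ] 0.689 [-0.012  1.     0.001]
blue [359 227  31  14 239] [0.6106 0.2214 0.0989] x [0.6047 0.6148] y [0.1936 0.248 ] slope deg [-31.6  -0.5]
blue [ 328  254   76   36 1376] [0.6784 0.2212 0.0632] x [0.6605 0.6962] y [0.1514 0.2894] slope deg [-7.9 -0.1]
plate 1184 slope deg -14.3 z at .58 0.079 resid 0.0012 x [0.555 0.652]
```

Call:
play_rows(
  plan=[
    [4,0,-2,0,1],
    [7,0,-3,0,1],
    [9,0,-4,0,1],
    [9,0,-4,0,1],
  ],
)

```text
time: 11.52
tool_pos: [0.6006, 0.2186, 0.0639]
tool_rot: [0.709, -0.004, 0.705, 0.005]
contact_force: [-3.9, 0.0, 10.5]
gripper_width: 0.685
```

```bash
python3 - <<'E'
from h import *
report()
E
```

```text
11.525 [0.6006 0.2186 0.0639] [-3.9  0.  10.5] 0.685 [-0.012  1.     0.001]
blue [358 226  31  15 260] [0.607  0.221  0.0898] x [0.6003 0.6106] y [0.1933 0.2483] slope deg [-42.3   0.3]
blue [ 328  254   75   36 1361] [0.6787 0.221  0.0632] x [0.6605 0.6963] y [0.1513 0.2888] slope deg [-7.6 -0. ]
plate 1119 slope deg -7.9 z at .58 0.0679 resid 0.0012 x [0.554 0.651]
```

Call:
play_rows(
  plan=[
    [-2,0,0,0,-0.6],
    [-2,0,0,0,-0.8],
    [-2,0,0,0,-0.8],
    [-2,0,0,0,-0.8],
    [-15,0,0,0,-0.8],
    [-40,0,0,0,-0.8],
    [-80,0,0,0,-0.8],
    [-120,0,0,0,-0.8],
  ],
)

```text
time: 12.58
tool_pos: [0.5986, 0.2177, 0.1823]
tool_rot: [0.707, -0.004, 0.707, 0.004]
contact_force: [0.6, 0.4, 0.2]
gripper_width: 0.902
```

Call:
play_rows(
  plan=[
    [-30,0,-60,0,-1],
    [-30,0,-120,0,-1],
    [-30,0,-120,0,-1],
    [-30,0,-120,0,-1],
    [-30,0,-120,0,-1],
  ],
)

```text
time: 13.2
tool_pos: [0.48, 0.2164, 0.2111]
tool_rot: [0.708, -0.004, 0.707, 0.004]
contact_force: [-0.1, -0.8, 0.5]
gripper_width: 1.0
```

```bash
python3 - <<'E'
from h import *
f=report(); cv2.imwrite('pics/s3.png',cv2.resize(f['img'][150:320,300:450,::-1],None,fx=3.5,fy=3.5,interpolation=cv2.INTER_CUBIC)[:600])
E
```

```text
13.2 [0.48   0.2164 0.2111] [-0.1 -0.8  0.5] 1.0 [-0.011  1.     0.   ]
blue [357 227  30  14 247] [0.6071 0.2184 0.0898] x [0.6    0.6108] y [0.1918 0.245 ] slope deg [-38.    0.1]
blue [ 328  254   75   36 1364] [0.6787 0.2213 0.0632] x [0.6606 0.6963] y [0.1516 0.2892] slope deg [-7.7 -0.1]
plate 1619 slope deg -7.9 z at .58 0.0679 resid 0.0012 x [0.547 0.651]
```

View pics/s3.png

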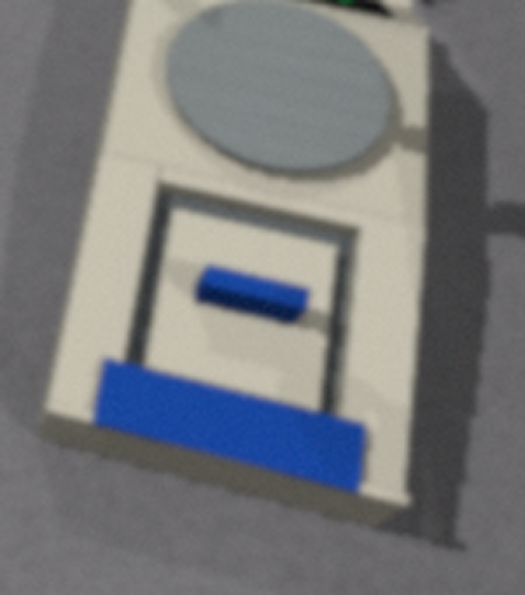

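```bash
python3 -c "
from h import *
print(manip.state()['contact_force'],manip.job_done())"
```

```text
the job is handed in; nothing more can be done
[-0.73241648  0.75951184 -0.07374151] None
```

The cover is in the bay with its lip under the ledge, and I let go and handed the job in at about 13.2 s.

**What I did:** I gripped the rib by its ends. The tool can't be tilted, so I tipped the cover to about 21.5° in the grip by pressing its upper edge on the front edge of the pan. I then slid the lip about 18 mm under the ledge with the plate about 13° above the seat, swung it down, released it and backed the arm away.

**Last checks, from the scene camera:**
- **Flat:** the plate slopes 7.9°, against 8° for the seat.
- **Height:** the plate's top is at 67.9 mm, where it should be on the seat.
- **Lip:** I estimate its end is about 23 mm under the ledge. It is hidden from view, so this comes from the rib's position.
- **Sideways:** the rib is within about 3 mm of the bay's mid line.
- **Arm:** it is clear, with about 1 N or less on the tool. The largest reading after a move was about 22 N.
- **Blank:** I never approached it and it hadn't moved in the mid-task pictures, but I didn't measure it again at the end.

Before insertion, my two estimates of the lip's height differed by about 3 mm. I left clearance for that, and the lip went in without touching. No check failed.

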